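# Clamp the washed beech disc in the spindle press

### The job

The press's beech disc has been washed and must dry clamped so that it stays flat: put the loose crank fully down on the square end of the press screw and wind the screw clockwise, several full turns without letting the crank slip off, until the plate bears firmly on the disc. Stop when you feel it come tight, without forcing crank or screw, and let go with the crank left fully down on the square; leave the other kitchen things where they are.

Things in the scene. Friction and masses are not known exactly. Their poses are not given: they have to be found in the camera images.
- press: Spindle press, fixed to the worktop: oak foot 170 x 210 x 22 mm, steel pan, two posts 84 mm to either side (+y, -y), steel crossbar 112 to 142 mm up with a nut to 150 mm, post nuts to 158 mm; a right-hand screw runs down through its middle. Origin: under the foot's centre, on the screw's axis; z up, y along the crossbar.
- plate: Steel pressing plate, 92 mm across, on the screw's lower end; it does not turn. Origin: centre of its underside. It starts 11 to 16 mm above the disc and sinks 5 mm for each clockwise turn of the screw (seen from above).
- shoulder (a point): On the screw's axis, top face of the 34 mm collar on which the crank's hub seats (axes as press). Above it a steel square 16 x 16 mm, 20 mm tall, then a round pilot pin 12 mm across, 6 mm tall. The square's angle is random and not reported: look, or feel. It rises and sinks with the screw. The screw turns stiffly: 0.3 N m (4 N at the knob), and stays where it is left.
- disc: Washed beech disc, 100 mm across, 19 to 20.5 mm thick (wet wood swells), lying in the pan under the plate. Origin: centre of its underside, 26 mm above the worktop.
- crank: Loose crank lying on the worktop, knob up, 0.18 kg, balancing 20 mm from the hub's axis. Steel hub: block 30 x 30 x 26 mm with a square through hole of 18 mm, its sides along x and y. A flat alloy arm 20 mm wide, 8 mm thick runs along +x, flush with the underside, to the knob. Origin: centre of the hub's underside; z up. Seated, the origin is at shoulder.
- knob: Beech grip, upright cylinder 26 mm across, 42 mm tall, turning freely on its pin on the crank's arm, 75 mm from the hub's axis. Origin: centre of its underside, 10 mm above the hub's underside. 4 N of push winds the screw; once the plate meets the disc the push climbs by about 3 N per 0.1 rad: 3 to 8 N extra is hand-tight, 15 N extra forces it.
- grater: Flat steel cinnamon grater with wooden handle, 200 mm long, 36 mm wide, 12 mm high, lying along x between press and crank. Origin near its middle, underside. To be left alone.
- mortar: Grey concrete pestle bowl, 112 mm across, 66 mm tall. Origin: centre of its underside. To be left alone.
- basket: Slotted steel press basket, 108 mm across, 82 mm tall. Origin: centre of its underside. To be left alone.
- jar: Glass spice jar with bamboo lid, 52 mm across, 85 mm tall. Origin: centre of its underside. To be left alone.
- oil: Green glass oil bottle, 60 mm across, 190 mm tall. Origin: centre of its underside. To be left alone.
- spoon: Wooden spoon, 240 mm long, lying along x. Origin: underside, near its middle. To be left alone.
There are look-alikes about, which are no part of the job. What is shaped like the crank but purple is not meant. Of the things that look like the disc, the larger one is meant.

How it is judged:
On the way, in this order (a step that is already met when the one before it is completed fails the run):
1. the crank sits fully down on the square end of the screw (horizontal distance between crank and shoulder below 0.004 m and z of crank in the frame of shoulder below 0.005 m and angle between crank's own z axis and vertical below 0.12 rad), for 0.2 s.
2. the screw is wound down more than two turns with the crank on the square (distance of shoulder from where it was at the start of the episode above 0.01 m and horizontal distance between crank and shoulder below 0.004 m and z of crank in the frame of shoulder below 0.01 m), for 0.1 s.
At the end, for the whole second after the job is handed in: The plate bears on the disc with more than 80 N (hand-tight); the crank sits upright and fully down on the square, its hub's underside within 5 mm of the shoulder and within 4 mm of the screw's axis, at rest and let go (all of step 1 and contact force between plate and disc above 80 N and linear speed of crank below 0.02 m/s); the robot touches nothing.
It fails at once if the screw is forced: the plate presses the disc with more than 1500 N (about 20 N of push at the knob) (contact force between plate and disc above 1500 N).
It fails at once if the crank is rammed down on the end of the square with more than 40 N while it is not yet on (contact force between crank and plate above 40 N and z of crank in the frame of shoulder above 0.012 m).
It fails at once if the crank slips off the square once the winding has begun (its hub more than 14 mm above the shoulder) (distance of shoulder from where it was at the start of the episode above 0.002 m and z of crank in the frame of shoulder above 0.014 m).
It fails at once if grater, pestle bowl, basket, jar, bottle or spoon shoved more than 30 mm (distance of any of grater, mortar, basket, jar, oil, spoon from where it was at the start of the episode above 0.03 m).
It also fails if it takes over 72 s, if anything falls off the work surface, if the arm or the gripper's body presses on something with over 40 N, if the wrist force passes 120 N, or if a joint passes its speed limit or range.

### The arm

A 7-joint arm with a two-finger parallel gripper is mounted at the origin on the work surface. World frame = base frame: x ahead of the robot, y to its left, z up, the work surface at z = 0. Lengths are in m, angles in rad, forces in N, time in s.
With the tool pointing down it reaches from about 0.4 to 0.875 m from the base axis. Payload 4.4 kg.
Tool frame: the origin (TCP) lies midway between the tips of the shut fingers; the grasp point (between the pads) lies 19 mm behind it (env.grip_depth is the distance from the TCP to the grasp point, in m); z points along the fingers, y is the line along which they close (so a half turn about z gives the same grasp; the last joint's range is limited). The gripper opens to 85 mm and grips with 20 to 120 N. Pads are 22 mm wide; open, the fingers measure 114 mm over their backs; the gripper's body (76 mm by 85 mm) begins 54 mm behind the grasp point. The pads swing forward as they close: fully open they stand 13 mm farther back than shut.
Start: joints at [-1.279, 0.628, 0.038, 1.517, -0.027, 0.996, -0.02], TCP at [0.228, 0.609, 0.197] pointing down, gripper open.
Joint ranges: [-3.06, 3.06], [-0.37, 2.12], [-1.25, 1.32], [0.18, 2.47], [-1.1, 4.24], [0.23, 1.98], [-2.94, 2.94]. Speed limits (rad/s): [2.57, 2.57, 3.14, 3.14, 3.14, 3.14, 3.14].

### API

Orientations are given as a unit quaternion [x, y, z, w].
In Python, from station import env, imaging gives the robot as it stands.
- The arm moves only by the tool jog_arm, never from a script. Its argument "rows" is a list that holds one entry, the list of rows, each a list of 5 numbers: the opening, from -1 (shut) to 1 (fully open), then the shift along the tool's x, y, z in units of 30 mm (1.0 is 30 mm), then the turn about the tool's z in units of 6 degrees (1.0 is 6 degrees). A call has 1 to 20 rows; each row shifts and turns the commanded pose from where the row before left it, along the tool's axes as they then stand; what a row does not reach is not made up. A row lasts 1/10 s, in which the tool goes at most 50 mm and 8.59 degrees, less where a joint would pass 70% of its speed; a pose out of reach is approached as far as the arm can. A call is refused whole if a number of a shift passes 1 or a number of a turn 1, either way. A call with a gripper value outside its range is refused whole. The fingers move at their own pace and stop on an object; "grip_force" is the grip in N (left out, the last holds). Time passes only in rows, so rows that do not move let the fingers close. It gives the time, the measured TCP pose, the force, the opening and the grip force at its end, in the units of the state.
- env.get_obs(): the state, without advancing time (a new reading comes with each control period).
- imaging.snapshot(name): name is "side" or "top"; returns a dict with "img" (400x640x3 uint8, blue, green, red), "z_map" (400x640 float32, m along the optical axis (not along the pixel's ray), 0 where there is no reading), "fovy" (degrees; the focal length in pixels is half the picture's height over the tangent of half this angle, whatever the lens; pixels are square), "cx", "cy" (the principal point, pixels), "world_from_camera" (4x4, takes a point from camera to world coordinates). Camera axes: x right, y down, z forward; pixel columns grow to the right and rows downward; lengths in m; the calibration is good to about 2 mm. A picture is of the moment at which its call begins.
- env.finish_job(): hands the job in; it is judged then, once.
The state is a dict: "time": time; "joints": joint angles; "qd": joint speeds; "joint_efforts": joint torques, N m; "tool_pos": TCP position; "tcp_rot": TCP orientation; "force": force on the tool from outside, world axes, zero at the start; "moment": the same for the moment, N m; "gripper_width": finger opening in m; "finger_force": force on a finger pad.
Only numpy, scipy, OpenCV 4.12 (cv2) and the standard library are available. Lean on these libraries where they do the work, as an engineer would, in place of code of your own. Each camera call takes 0.05 s, during which the arm holds its last target. There are 200 camera calls.

## Working session

There is one attempt and no reset: what is moved stays moved. The work goes in short steps, Python scripts to look and compute and a tool call to move; the robot and the scene stay as the last step left them, time stands still between calls to the robot, and variables do not carry over. Pictures are saved under pics/ and viewed, at most 10 in all, crops included, and the job is handed in when it is done.

Besides the shell and the picture viewer there is one more tool, called as name([rows], argument=value, ...), one row to a line, values as JSON. jog_arm: Moves the arm, as the interface text tells. Its arguments: {"type":"object","properties":{"rows":{"type":"array"},"grip_force":{"type":"number"}},"required":["rows"]}

```bash
ls; mkdir -p pics; cat > h.py <<'E'
import numpy as np, cv2
from station import env, imaging
def snap(n):
    s=imaging.snapshot(n); s['f']=s['img'].shape[0]/2/np.tan(np.radians(s['fovy'])/2); return s
def cloud(s):
    z=s['z_map']; v,u=np.mgrid[:z.shape[0],:z.shape[1]]
    P=np.stack([(u-s['cx'])*z/s['f'],(v-s['cy'])*z/s['f'],z],-1)
    M=s['world_from_camera']; W=P@M[:3,:3].T+M[:3,3]; W[z==0]=np.nan; return W
def ray(s,u,v,h):
    M=s['world_from_camera']; d=M[:3,:3]@np.array([(u-s['cx'])/s['f'],(v-s['cy'])/s['f'],1.]); o=M[:3,3]
    return o+d*(h-o[2])/d[2]
def proj(s,p):
    M=np.linalg.inv(s['world_from_camera']); q=M[:3,:3]@np.array(p)+M[:3,3]; return q[:2]/q[2]*s['f']+[s['cx'],s['cy']]
E
python3 - <<'E'
from h import *
o=env.get_obs(); print({k:np.round(v,4) for k,v in o.items()}, env.grip_depth)
for n in('side','top'):
    s=snap(n); cv2.imwrite(f'pics/{n}0.png',s['img']); np.save(f'pics/{n}0.npy',s,allow_pickle=True); print(n,s['f'],s['cx'],s['cy'],np.round(s['world_from_camera'],3).tolist())
E
```

```text
pics
{'time': np.float64(0.0), 'joints': array([-1.2788,  0.6293,  0.0385,  1.5184, -0.027 ,  0.9963, -0.02  ]), 'qd': array([ 0.0002,  0.    ,  0.0009,  0.0005, -0.0004,  0.0009, -0.0003]), 'joint_efforts': array([ 6.00000e-04, -5.63400e+01,  1.22680e+00, -1.93432e+01,
        1.10000e-02,  1.07000e-02, -0.00000e+00]), 'tool_pos': array([0.2274, 0.6082, 0.1959]), 'tcp_rot': array([ 1.78e-01,  9.84e-01, -9.00e-04, -2.00e-04]), 'force': array([ 0.7285, -0.1711,  0.6995]), 'moment': array([-0.0372,  0.0241, -0.0286]), 'finger_force': np.float64(0.0), 'gripper_width': np.float64(0.0855)} 0.0187
side 435.90621831413955 313.3101589364568 197.52894756545342 [[0.966, -0.151, 0.211, 0.362], [-0.259, -0.526, 0.81, -0.895], [-0.011, -0.837, -0.548, 0.724], [0.0, 0.0, 0.0, 1.0]]
top 484.7420654000245 322.1721735297958 204.11296972427843 [[-0.01, -0.999, 0.038, 0.53], [-1.0, 0.01, 0.008, -0.011], [-0.009, -0.037, -0.999, 1.391], [0.0, 0.0, 0.0, 1.0]]
```

View pics/side0.png

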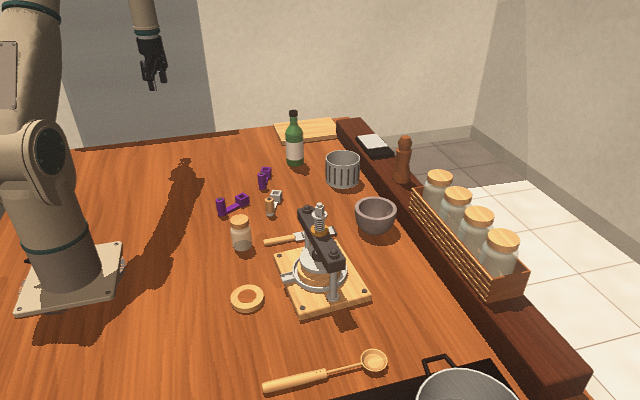

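View pics/top0.png

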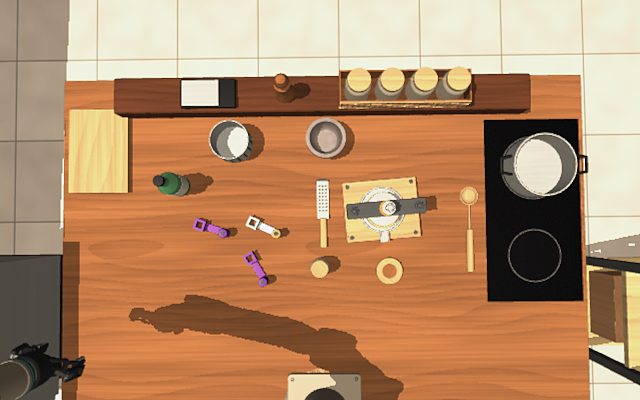

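The top view shows the steel crank with its hub at about (253,222) and its knob at (276,233). Look-alikes in the top view are the purple cranks at (211,228) and (257,268). For the disc, the ring at (389,270) is smaller than the one in the press at about (385,208). The screw's square is at about (389,208). I choose the steel crank, and a close crop will check it.

```bash
python3 - <<'E'
from h import *
S={n:np.load(f'pics/{n}0.npy',allow_pickle=True).item() for n in('side','top')}
def crop(n,u,v,w,h,k): 
    return cv2.resize(S[n]['img'][v-h//2:v+h//2,u-w//2:u+w//2],None,fx=k,fy=k,interpolation=cv2.INTER_CUBIC)
a=[crop('top',264,228,50,36,8),crop('top',390,208,50,36,8),crop('side',272,200,50,36,8),crop('side',320,222,50,36,8)]
cv2.imwrite('pics/crop1.png',np.vstack([np.hstack(a[:2]),np.hstack(a[2:])]))
W=cloud(S['top']); Ws=cloud(S['side'])
# crank: non-table points by height in region
def rep(name,W,c,r,zs):
    m=(np.hypot(W[...,0]-c[0],W[...,1]-c[1])<r)
    for z0,z1 in zs:
        q=W[m&(W[...,2]>z0)&(W[...,2]<z1)]
        if len(q): print(name,z0,z1,len(q),np.round(q.mean(0),4),np.round(q.min(0),4),np.round(q.max(0),4))
ch=W[222,253]; kn=W[233,277]; print(ch,kn)
for nm,w in(('top',W),('side',Ws)):
    rep(nm+'crank',w,(ch+kn)[:2]/2,.075,[(.005,.014),(.018,.030),(.040,.065)])
    sc=W[207,390]; 
    rep(nm+'screw',w,sc[:2],.03,[(.10,.145),(.145,.155),(.155,.17),(.17,.18),(.18,.19),(.19,.2),(.2,.21),(.21,.23)])
print(sc)
for nm,p in(('hubtop',(253,222)),):
    print(ray(S['top'],*p,.026))
E
```

```text
[0.53239329 0.19935645 0.00249683] [0.50144573 0.12496544 0.05873553]
topcrank 0.005 0.014 188 [0.5193 0.1636 0.0075] [0.4493 0.0931 0.005 ] [0.5894 0.2361 0.0139]
topcrank 0.018 0.03 73 [0.5296 0.1931 0.0254] [0.4951 0.1168 0.0181] [0.5494 0.2131 0.0298]
topcrank 0.04 0.065 68 [0.4997 0.1281 0.0516] [0.4874 0.117  0.0402] [0.5124 0.1401 0.0587]
topscrew 0.1 0.145 117 [ 0.5634 -0.1614  0.1414] [ 0.5442 -0.1936  0.1355] [ 0.5854 -0.1364  0.1448]
topscrew 0.145 0.155 68 [ 0.563  -0.1573  0.1487] [ 0.5443 -0.1925  0.1451] [ 0.5826 -0.1412  0.1544]
topscrew 0.155 0.17 1 [ 0.5823 -0.1609  0.1555] [ 0.5823 -0.1609  0.1555] [ 0.5823 -0.1609  0.1555]
topscrew 0.18 0.19 67 [ 0.5632 -0.1636  0.1875] [ 0.5485 -0.1814  0.183 ] [ 0.5807 -0.1494  0.1899]
topscrew 0.19 0.2 30 [ 0.5645 -0.1674  0.1922] [ 0.5484 -0.1811  0.1901] [ 0.5783 -0.1514  0.1988]
topscrew 0.2 0.21 18 [ 0.5642 -0.164   0.2073] [ 0.5555 -0.1762  0.2032] [ 0.5726 -0.1565  0.2099]
topscrew 0.21 0.23 28 [ 0.5635 -0.1662  0.2142] [ 0.5554 -0.1734  0.211 ] [ 0.5724 -0.1585  0.2182]
sidecrank 0.005 0.014 61 [0.5164 0.1542 0.0085] [0.
[... 413 characters left out ...]
.5823 -0.1492  0.1541]
sidescrew 0.155 0.17 55 [ 0.562  -0.1751  0.1623] [ 0.5529 -0.1803  0.1555] [ 0.5736 -0.1672  0.1698]
sidescrew 0.17 0.18 37 [ 0.5621 -0.1749  0.1744] [ 0.5529 -0.1808  0.1703] [ 0.5733 -0.1638  0.1796]
sidescrew 0.18 0.19 68 [ 0.5609 -0.1747  0.1881] [ 0.5474 -0.1847  0.18  ] [ 0.5796 -0.1529  0.19  ]
sidescrew 0.19 0.2 53 [ 0.5633 -0.1741  0.1933] [ 0.5497 -0.1842  0.19  ] [ 0.5769 -0.1611  0.1998]
sidescrew 0.2 0.21 45 [ 0.5622 -0.1731  0.2058] [ 0.5541 -0.1785  0.2   ] [ 0.5724 -0.1625  0.2099]
sidescrew 0.21 0.23 29 [ 0.5636 -0.1693  0.2137] [ 0.5558 -0.1756  0.2103] [ 0.5707 -0.1621  0.2169]
[ 0.56503534 -0.1654463   0.21575262]
[0.53234546 0.19579279 0.026     ]
```

View pics/crop1.png

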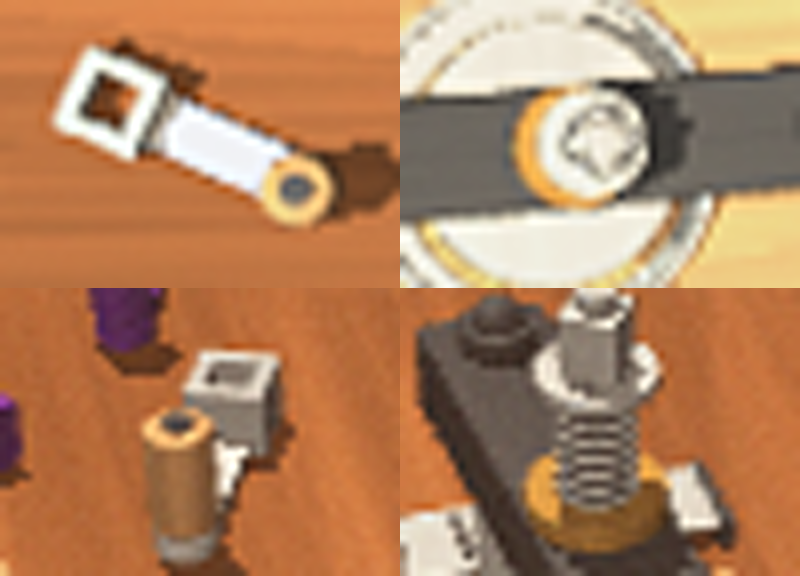

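The crop confirms the steel crank: the square hub is top-left and the beech knob sits at the end of the arm. The square on the screw stands on a white collar. Next I'll refine the poses and the square's angle.

```bash
python3 - <<'E'
from h import *
S={n:np.load(f'pics/{n}0.npy',allow_pickle=True).item() for n in('side','top')}
t,s=S['top'],S['side']
h=ray(t,252.7,222.3,.026); k=ray(t,275.4,232.9,.052); d=k-h
print('top hub',h,'knob',k,'len',np.hypot(*d[:2]),'yaw',np.degrees(np.arctan2(d[1],d[0])))
# hub outline in top: bright grey mask -> minAreaRect
g=t['img'].astype(int); m=((g.min(2)>110)&(g.max(2)-g.min(2)<45)).astype(np.uint8); m2=np.zeros_like(m); m2[208:245,236:290]=m[208:245,236:290]
c=max(cv2.findContours(m2,0,2)[0],key=cv2.contourArea); (cc,wh,an)=cv2.minAreaRect(c); print('rect',cc,wh,an)
b=cv2.boxPoints((cc,wh,an)); P=[ray(t,*q,.01)[:2] for q in b]; print([np.round(np.degrees(np.arctan2(*(P[(i+1)%4]-P[i])[::-1])),1) for i in range(4)],[np.round(np.hypot(*(P[(i+1)%4]-P[i])),3) for i in range(4)])
# side estimates: hub top centre px (232,371)/8 in lower-left crop ; knob top (180,420-288)
q=lambda u,v,cu,cv:(cu-25+u/8-.44,cv-18+v/8-.44)
print('side hub',ray(s,*q(232,374-288,272,200),.026),'knob',ray(s,*q(180,423-288,272,200),.052))
# collar circle: top white
print('collar top',ray(t,*q(590-400,148,390,208),.188), 'pin',ray(t,*q(604-400,143,390,208),.214))
print('collar side',ray(s,*q(597-400,375-288,320,222),.188))
W=cloud(s)
ax=np.array([.564,-.166])
mm=(np.hypot(W[...,0]-ax[0],W[...,1]-ax[1])<.02)&(W[...,2]>.191)&(W[...,2]<.206)
for v in range(195,240):
    us=np.where(mm[v])[0]
    if len(us): print(v,us[0],us[-1],[tuple(np.round((W[v,u,:2]-ax)*1000,1)) for u in us], [int(x) for x in s['img'][v,us].mean(-1)])
E
```

```text
top hub [0.53150904 0.1966428  0.026     ] knob [0.50162135 0.13007222 0.052     ] len 0.0729720264224243 yaw -114.17829207259952
rect (260.2931213378906, 225.48277282714844) (27.968273162841797, 11.423662185668945) 23.198591232299805
[np.float64(-23.5), np.float64(-113.7), np.float64(156.4), np.float64(66.3)] [np.float64(0.032), np.float64(0.08), np.float64(0.032), np.float64(0.08)]
side hub [0.53004632 0.19600124 0.026     ] knob [0.5001111  0.12884958 0.052     ]
collar top [ 0.56328544 -0.16486509  0.188     ] pin [ 0.56403103 -0.16580598  0.214     ]
collar side [ 0.56352112 -0.16872467  0.188     ]
208 323 323 [(np.float64(7.9), np.float64(-2.8))] [76]
209 315 323 [(np.float64(-9.5), np.float64(-2.7)), (np.float64(-0.3), np.float64(-8.6)), (np.float64(6.7), np.float64(-7.0))] [126, 129, 79]
210 315 323 [(np.float64(-9.9), np.float64(-4.1)), (np.float64(-7.9), np.float64(-4.8)), (np.float64(-5.8), np.float64(-5.1)), (np.float64(-5.1), np.float64(-10.2)), (np.float64(-2.7), np.float64(-9.3)), (np.float64(-0.9), np.float64(-10.9)), (np.float64(1.5), np.float64(-9.7)), (np.float64(
[... 1206 characters left out ...]
8), np.float64(-12.2)), (np.float64(3.1), np.float64(-11.9)), (np.float64(7.4), np.float64(-4.5))] [119, 123, 124, 124, 124, 128, 129, 74, 71]
214 315 322 [(np.float64(-10.1), np.float64(-4.4)), (np.float64(-8.4), np.float64(-6.1)), (np.float64(-6.3), np.float64(-6.6)), (np.float64(-4.3), np.float64(-7.3)), (np.float64(-2.5), np.float64(-8.7)), (np.float64(-1.3), np.float64(-12.2)), (np.float64(1.6), np.float64(-9.5)), (np.float64(4.1), np.float64(-8.3))] [120, 124, 125, 124, 125, 126, 133, 76]
215 318 321 [(np.float64(-5.1), np.float64(-9.9)), (np.float64(-1.4), np.float64(-12.5)), (np.float64(1.0), np.float64(-11.7))] [109, 131, 130]
217 322 322 [(np.float64(1.3), np.float64(-18.2))] [119]
```

The square's sides lie at about -36 to -44° in world yaw, to be refined later. The crank's yaw is about -114°, with the hub at (0.531, 0.1965). Moving above the crank now.

jog_arm([
  [[0.5,-0.9,-0.58,0,0],[0.5,-0.9,-0.58,0,0],[0.5,-0.9,-0.58,0,0],[0.5,-0.9,-0.58,0,0],[0.5,-0.9,-0.58,0,0],[0.5,-0.9,-0.58,0,0],[0.5,-0.9,-0.58,0,0],[0.5,-0.9,-0.58,0,0],[0.5,-0.9,-0.58,0,0],[0.5,-0.9,-0.58,0,0],[0.5,-0.9,-0.58,0,0],[0.5,-0.9,-0.58,0,0],[0.5,-0.9,-0.58,0,0],[0.5,-0.9,-0.58,0,0],[0.5,-0.9,-0.58,0,0],[0.5,-0.8,-0.62,0,0]],
], grip_force=40)

```text
time: 1.7
tool_pos: [0.5322, 0.1954, 0.1965]
tcp_rot: [0.178, 0.984, -0.0, -0.0]
force: [-0.4, 0.2, -0.2]
gripper_width: 0.0642
finger_force: 0.0
```

jog_arm([
  [[0.5,0,0,0.15,1],[0.5,0,0,0.15,1],[0.5,0,0,0.15,1],[0.5,0,0,0.15,1],[0.5,0,0,0.15,1],[0.5,0,0,0.15,1],[0.5,0,0,0.15,1],[0.5,0,0,0.15,1],[0.5,0,0,0.15,1],[0.5,0,0,0.15,1],[0.5,0,0,0.15,1],[0.5,0,0,0.15,1],[0.5,0,0,0.15,1],[0.5,0,0,0.15,1],[0.5,0,0,0.15,1],[0.5,0,0,0.15,0.6],[0.5,0,0,0,0],[0.5,0,0,0,0]],
])

```text
time: 3.5
tool_pos: [0.5313, 0.1967, 0.1246]
tcp_rot: [0.839, 0.545, -0.0, -0.0]
force: [0.2, -0.8, 0.4]
gripper_width: 0.0637
finger_force: 0.0
```

```bash
cat >> h.py <<'E'
from scipy.spatial.transform import Rotation as Rn
def st():
    o=env.get_obs(); R=Rn.from_quat(o['tcp_rot']).as_matrix()
    print('t',round(float(o['time']),2),'pos',np.round(o['tool_pos'],4),'yawx',round(float(np.degrees(np.arctan2(R[1,0],R[0,0]))),2),'tilt',np.round(R[:2,2],4),'F',np.round(o['force'],1),'M',np.round(o['moment'],2),'w',np.round(o['gripper_width'],4),'ff',np.round(o['finger_force'],1),'j',np.round(o['joints'],2))
    return o,R
def to(p,o,R): return np.round(R.T@(np.array(p)-o['tool_pos'])/.03,3)
E
python3 - <<'E'
from h import *
o,R=st(); print(to([.531,.1965,.004],o,R))
s=np.load('pics/side0.npy',allow_pickle=True).item()
g=s['img'].mean(-1).astype(int)
for v in range(203,220): print(v,g[v,309:332])
E
```

```text
t 3.5 pos [0.5313 0.1967 0.1246] yawx 65.99 tilt [-0.0006 -0.0003] F [ 0.2 -0.8  0.4] M [-0.01 -0.03  0.02] w 0.0637 ff 0.0 j [-0.71  0.65  0.48  1.84 -0.42  0.76 -0.42]
[-8.000e-03 -4.000e-03  4.019e+00]
203 [117 118 117 116 112 102 104 136 221 217 215 215 203 116 108 115 115 113
 111 112 116 119 113]
204 [122 114 118 115 114 105 101 124 204 215 217 219 207 116 135 110 111 111
 112 112 112 116 117]
205 [ 98 120 118 121 115 106 114 152 122 168 160 133 103 168 226  95 111 113
 113 113 112 113 118]
206 [ 67  72  80  94 115 116 174 209 110 117 117 101  81 109 148  95 113 111
 111 110 109 110 112]
207 [ 59  69  86  84  97 127 213 239 223 115 106  98 142 214  75  97 115 115
 109 108 114 111 113]
208 [ 52  55  92  87  82  79 125 126 128 152 191 234 240  79  76 101 117 111
 116 110 110 107 108]
209 [ 76  92  61  73  83  83 126 121 123 126 125 129 124  71  79 101 117 110
 114 114 115 109 115]
210 [ 71  51  47  71  90 117 129 127 124 126 126 128 129  76  78  98 115 111
 111 109 110 108 111]
211 [ 51  51  41  72 162 175 124 128 127 130 124 129 130  68  90 174 225 125
 112 113 113 109 109]
212 [ 50  45  72 174 219 171 120 122 130 128 125 129 135  74 102 205 228 218
 103 109 112 114 108]
213 [ 45  48 122 227 220 214 119 123 124 124 124 128 129  74  71 138 233 219
 146 109 108 111 107]
214 [ 91  78 113 225 221 215 120 124 125 124 125 126 133  76 106 108 145 223
 161 105 112 113 111]
215 [ 91  87 116 213 227 219 158 112 116 109 125 131 130  78 106 147 234 218
  83 113 111 109 109]
216 [ 94  88  84 138 226 230 216 106 106  79 103 119 113 121 118 148 229 117
  89 115 110 112 111]
217 [ 87  89  81  96 128 183 218 208 217 115 114 113 122 119 117 122  98  98
 115 113 112 111 113]
218 [ 90  90  88  86 108 124 133 174 186 200 202 187 136 125 118 102  98  98
 115 120 110 108 112]
219 [ 90  92  89  85  86  97 115 128 129 131 126 127 123 112  88  95 113 106
 118 119 112 113 110]
```

jog_arm([
  [[0.5,0,0,0.8,0],[0.5,0,0,0.8,0],[0.5,0,0,0.8,0],[0.5,0,0,0.8,0],[0.5,0,0,0.8,0],[0.5,0,0,0,0],[-1,0,0,0,0],[-1,0,0,0,0],[-1,0,0,0,0],[-1,0,0,0,0],[-1,0,0,0,0],[-1,0,0,0,0],[-1,0,0,0,0]],
], grip_force=60)

```text
time: 4.8
tool_pos: [0.5315, 0.1968, 0.0049]
tcp_rot: [0.839, 0.544, 0.0, -0.0]
force: [0.3, 0.1, -0.6]
gripper_width: -0.0004
finger_force: 0.0
```

```bash
python3 - <<'E'
from h import *
o,R=st()
E
```

```text
t 4.8 pos [0.5315 0.1968 0.0049] yawx 65.91 tilt [0.0001 0.0001] F [ 0.3  0.1 -0.6] M [-0.03 -0.   -0.01] w -0.0004 ff 0.0 j [-0.62  0.82  0.35  1.9  -0.53  0.52 -0.32]
```

```bash
python3 - <<'E'
from h import *
a=snap('side'); b=snap('top'); np.save('pics/s1.npy',a,allow_pickle=True); np.save('pics/t1.npy',b,allow_pickle=True)
f=lambda i,u,v:cv2.resize(i[v-45:v+45,u-50:u+50],None,fx=4,fy=4,interpolation=cv2.INTER_CUBIC)
cv2.imwrite('pics/c2.png',np.hstack([f(a['img'],275,195),f(b['img'],260,228)]))
E
```

```text
(no output)
```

View pics/c2.png

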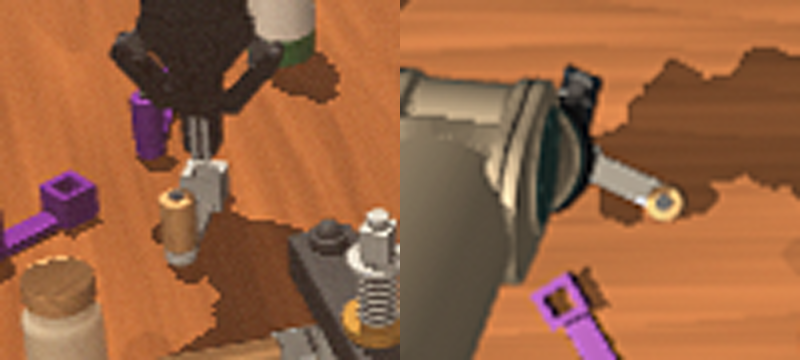

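```bash
python3 - <<'E'
from h import *
a=np.load('pics/s1.npy',allow_pickle=True).item()
p=env.get_obs()['tool_pos']; print('tcp px',proj(a,p),proj(a,p+[0,0,.03]),proj(a,[.531,.1965,.026]))
W=cloud(a)
for v in range(176,202,2): print(v,[(u,*np.round(W[v,u],3)) for u in (271,274,277,280)])
E
```

```text
tcp px [276.40161291 198.05353757] [275.82039259 189.6220487 ] [275.84275541 192.17619132]
176 [(271, np.float64(0.519), np.float64(0.19), np.float64(0.087)), (274, np.float64(0.529), np.float64(0.195), np.float64(0.083)), (277, np.float64(0.535), np.float64(0.179), np.float64(0.091)), (280, np.float64(0.544), np.float64(0.18), np.float64(0.089))]
178 [(271, np.float64(0.518), np.float64(0.184), np.float64(0.084)), (274, np.float64(0.527), np.float64(0.19), np.float64(0.08)), (277, np.float64(0.535), np.float64(0.182), np.float64(0.083)), (280, np.float64(0.544), np.float64(0.181), np.float64(0.082))]
180 [(271, np.float64(0.519), np.float64(0.195), np.float64(0.071)), (274, np.float64(0.527), np.float64(0.187), np.float64(0.074)), (277, np.float64(0.536), np.float64(0.189), np.float64(0.072)), (280, np.float64(0.545), np.float64(0.195), np.float64(0.067))]
182 [(271, np.float64(0.518), np.float64(0.193), np.float64(0.066)), (274, np.float64(0.526), np.float64(0.188), np.float64(0.067)), (277, np.float64(0.535), np.float64(0.185), np.float64(0.067)), (280, np.float64(0.545), np.float
[... 1667 characters left out ...]
loat64(0.522), np.float64(0.182), np.float64(0.023)), (277, np.float64(0.531), np.float64(0.182), np.float64(0.021)), (280, np.float64(0.54), np.float64(0.182), np.float64(0.02))]
198 [(271, np.float64(0.506), np.float64(0.129), np.float64(0.052)), (274, np.float64(0.523), np.float64(0.187), np.float64(0.013)), (277, np.float64(0.531), np.float64(0.181), np.float64(0.015)), (280, np.float64(0.539), np.float64(0.178), np.float64(0.015))]
200 [(271, np.float64(0.504), np.float64(0.119), np.float64(0.052)), (274, np.float64(0.522), np.float64(0.184), np.float64(0.008)), (277, np.float64(0.53), np.float64(0.179), np.float64(0.009)), (280, np.float64(0.539), np.float64(0.181), np.float64(0.007))]
```

```bash
python3 - <<'E'
from h import *
a=np.load('pics/side0.npy',allow_pickle=True).item(); W=cloud(a)
p=np.array([.2274,.6082,.1959]); print([proj(a,p+[0,0,d]) for d in (0,.04,.08)])
m=(np.hypot(W[...,0]-p[0],W[...,1]-p[1])<.08)&(W[...,2]>.1)
for z in np.arange(.18,.4,.01):
    q=W[m&(W[...,2]>=z)&(W[...,2]<z+.01)]
    if len(q): print(round(z,2),len(q),np.round(q.mean(0),3),np.round(q.min(0),3),np.round(q.max(0),3))
b=np.load('pics/t1.npy',allow_pickle=True).item(); q=np.load('pics/s1.npy',allow_pickle=True).item(); W=cloud(q); p=env.get_obs()['tool_pos']
m=(np.hypot(W[...,0]-p[0],W[...,1]-p[1])<.07)
print('now')
for z in np.arange(.03,.2,.01):
    q=W[m&(W[...,2]>=z)&(W[...,2]<z+.01)]
    if len(q): print(round(z,2),len(q),np.round(q.mean(0),3),np.round(q.min(0),3),np.round(q.max(0),3))
E
```

```text
[array([161.74689078, 100.47002529]), array([159.33129789,  88.98695472]), array([156.84189854,  77.15302833])]
0.24 19 [0.229 0.611 0.247] [0.202 0.554 0.245] [0.25  0.653 0.25 ]
0.25 45 [0.227 0.599 0.255] [0.201 0.55  0.25 ] [0.255 0.653 0.26 ]
0.26 43 [0.229 0.606 0.265] [0.199 0.549 0.26 ] [0.254 0.656 0.27 ]
0.27 47 [0.226 0.596 0.275] [0.2   0.545 0.27 ] [0.253 0.658 0.28 ]
0.28 31 [0.232 0.607 0.285] [0.204 0.54  0.28 ] [0.259 0.654 0.29 ]
0.29 73 [0.225 0.587 0.295] [0.191 0.53  0.29 ] [0.263 0.673 0.3  ]
0.3 72 [0.225 0.581 0.305] [0.19  0.535 0.3  ] [0.264 0.671 0.31 ]
0.31 82 [0.229 0.59  0.315] [0.193 0.534 0.31 ] [0.263 0.668 0.32 ]
0.32 84 [0.226 0.58  0.325] [0.191 0.534 0.32 ] [0.263 0.67  0.33 ]
0.33 98 [0.228 0.585 0.335] [0.192 0.534 0.33 ] [0.261 0.666 0.34 ]
0.34 79 [0.223 0.577 0.345] [0.193 0.537 0.34 ] [0.262 0.671 0.35 ]
0.35 36 [0.224 0.574 0.355] [0.206 0.561 0.35 ] [0.254 0.596 0.36 ]
0.36 85 [0.228 0.577 0.365] [0.191 0.565 0.36 ] [0.265 0.6   0.37 ]
0.37 80 [0.23  0.578 0.375] [0.191 0.566 0.37 ] [0.264 0.601 0.38 ]
0.38 81 [0.229 0.577 0.385] [0.192 0.
[... 624 characters left out ...]
] [0.563 0.219 0.1  ]
0.1 72 [0.525 0.189 0.105] [0.483 0.161 0.1  ] [0.571 0.219 0.11 ]
0.11 91 [0.523 0.187 0.115] [0.478 0.161 0.11 ] [0.576 0.222 0.12 ]
0.12 123 [0.53  0.184 0.126] [0.47 0.16 0.12] [0.59  0.214 0.13 ]
0.13 126 [0.53  0.186 0.135] [0.473 0.16  0.13 ] [0.587 0.229 0.14 ]
0.14 113 [0.531 0.183 0.145] [0.485 0.166 0.14 ] [0.574 0.215 0.15 ]
0.15 71 [0.531 0.185 0.154] [0.491 0.169 0.15 ] [0.569 0.205 0.16 ]
0.16 25 [0.541 0.172 0.165] [0.495 0.16  0.16 ] [0.564 0.205 0.17 ]
0.17 83 [0.527 0.166 0.175] [0.494 0.153 0.17 ] [0.566 0.192 0.18 ]
0.18 93 [0.529 0.167 0.185] [0.494 0.154 0.18 ] [0.568 0.189 0.19 ]
0.19 88 [0.525 0.166 0.195] [0.493 0.156 0.19 ] [0.569 0.196 0.2  ]
```

The depth data shows the shut tips about 37 mm higher than the reported TCP: z 0.042 against a reading of 0.005. At the start the gap was the same after allowing for the 13 mm pad swing. So the TCP reading has an offset along tool z, and I'll go down by that much more.

jog_arm([
  [[0.5,0,0,0,0],[0.5,0,0,0,0],[0.5,0,0,0,0],[0.5,0,0,0,0],[0.5,0,0,0,0],[0.5,0,0,0.4,0],[0.5,0,0,0.4,0],[0.5,0,0,0.35,0],[0.5,0,0,0,0]],
], grip_force=60)

```text
time: 5.8
tool_pos: [0.5299, 0.1962, -0.0318]
tcp_rot: [0.839, 0.544, -0.002, -0.001]
force: [-0.2, 0.2, 1.0]
gripper_width: 0.0641
finger_force: 0.0
```

jog_arm([
  [[-1,0,0,0,0],[-1,0,0,0,0],[-1,0,0,0,0],[-1,0,0,0,0],[-1,0,0,0,0]],
])

```text
time: 6.3
tool_pos: [0.5319, 0.1969, -0.0292]
tcp_rot: [0.839, 0.544, 0.0, 0.0]
force: [0.1, 0.7, 3.1]
gripper_width: 0.0288
finger_force: 59.9
```

```bash
python3 - <<'E'
from h import *
o,R=st()
E
```

```text
t 6.3 pos [ 0.5319  0.1969 -0.0292] yawx 65.9 tilt [0.0009 0.0004] F [0.1 0.7 3.1] M [ 0.05  0.14 -0.03] w 0.0288 ff 59.9 j [-0.6   0.87  0.31  1.9  -0.56  0.45 -0.3 ]
```

jog_arm([
  [[-1,0,0,-0.3,0],[-1,0,0,-0.7,0],[-1,0,0,-1,0],[-1,0,0,-1,0],[-1,0,0,-1,0],[-1,0,0,-1,0],[-1,0,0,-1,0],[-1,0,0,-1,0],[-1,0,0,-1,0],[-1,0,0,0,0]],
])

```text
time: 7.3
tool_pos: [0.534, 0.1971, 0.2146]
tcp_rot: [0.839, 0.544, 0.004, 0.001]
force: [1.0, 0.7, -1.1]
gripper_width: 0.0286
finger_force: 59.5
```

jog_arm([
  [[-1,-0.5,0.28,0,0],[-1,-0.88,0.49,0,0],[-1,-0.88,0.49,0,0],[-1,-0.88,0.49,0,0],[-1,-0.88,0.49,0,0],[-1,-0.88,0.49,0,0],[-1,-0.88,0.49,0,0],[-1,-0.88,0.49,0,0],[-1,-0.88,0.49,0,0],[-1,-0.88,0.49,0,0],[-1,-0.88,0.49,0,0],[-1,-0.88,0.49,0,0],[-1,-0.5,0.28,0,0],[-1,0,0,0,0.85],[-1,0,0,0,0.85],[-1,0,0,0,0],[-1,0,0,0,0],[-1,0,0,0,0]],
])

```text
time: 9.1
tool_pos: [0.5629, -0.1688, 0.2097]
tcp_rot: [0.884, 0.468, -0.001, -0.0]
force: [0.3, -0.5, -1.5]
gripper_width: 0.0287
finger_force: 59.2
```

```bash
python3 - <<'E'
from h import *
o,R=st(); print(to([.564,-.1665,.21],o,R))
a=snap('side'); b=snap('top'); np.save('pics/s2.npy',a,allow_pickle=True); np.save('pics/t2.npy',b,allow_pickle=True)
f=lambda i,u,v:cv2.resize(i[v-38:v+38,u-40:u+40],None,fx=5,fy=5,interpolation=cv2.INTER_CUBIC)
print(proj(a,[.564,-.1665,.23]),proj(b,[.564,-.1665,.23]))
cv2.imwrite('pics/c3.png',np.hstack([f(a['img'],315,205),f(b['img'],390,215)]))
E
```

```text
t 9.1 pos [ 0.5629 -0.1688  0.2097] yawx 55.77 tilt [-0.0013  0.0002] F [ 0.3 -0.5 -1.5] M [ 0.05  0.02 -0.02] w 0.0287 ff 59.2 j [-0.12  0.59  0.59  1.69 -0.38  0.98  0.01]
[ 0.083 -0.013 -0.01 ]
[319.03845449 197.25775936] [391.2270575  207.24058644]
```

View pics/c3.png

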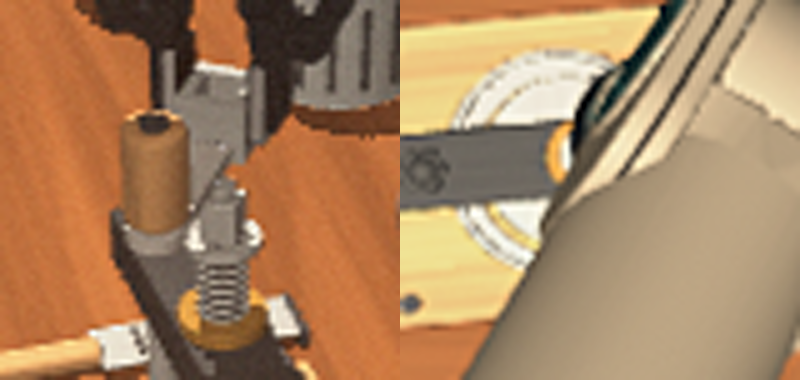

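```bash
python3 - <<'E'
from h import *
a=np.load('pics/s2.npy',allow_pickle=True).item(); W=cloud(a); g=a['img'].astype(int)
# knob silhouette: brown mask in region
b_,g_,r_=[g[...,i] for i in range(3)]
m=((r_-b_>35)&(W[...,2]>.24)).astype(np.uint8); m[:, :295]=0; m[:,320:]=0; m[:185]=0; m[225:]=0
for v in range(186,222,2): print(v,np.where(m[v])[0][[0,-1]] if m[v].any() else None, end=' ')
q=W[m>0]; print('\nknob',len(q),q.mean(0),q.min(0),q.max(0))
kt=q[q[:,2]>np.nanmax(q[:,2])-.006]; print('top',kt.mean(0),np.median(kt[:,2]))
yaw=np.radians(55.8+180); dirn=np.array([np.cos(yaw),np.sin(yaw)])
for z in (.288,.291,.294):
    k=ray(a,305.6,190.6,z); print(z,k,'hub',k[:2]-.075*dirn)
# hub underside z: hub front face points
mm=(np.abs(W[...,0]-.563)<.03)&(np.abs(W[...,1]+.175)<.03)&(W[...,2]>.22)&(W[...,2]<.28)
for v in range(180,204): 
    us=np.where(mm[v])[0]
    if len(us): print(v,us[0],us[-1],np.round(W[v,us[len(us)//2]],3),g[v,306:330].mean(-1).astype(int))
E
```

```text
186 None 188 None 190 [301 311] 192 [299 312] 194 [299 312] 196 [299 312] 198 [299 312] 200 [299 312] 202 [299 312] 204 [300 312] 206 [300 312] 208 [300 313] 210 [300 312] 212 [301 310] 214 [301 301] 216 None 218 None 220 None 
knob 302 [ 0.5183497  -0.23859076  0.27408289] [ 0.50669793 -0.2462421   0.24276448] [ 0.55502931 -0.16037789  0.29389387]
top [ 0.51908183 -0.23513886  0.29039706] 0.29045164589210826
0.288 [ 0.52224272 -0.22312078  0.288     ] hub [ 0.56439897 -0.16108974]
0.291 [ 0.52113968 -0.22774198  0.291     ] hub [ 0.56329594 -0.16571093]
0.294 [ 0.52003665 -0.23236317  0.294     ] hub [ 0.5621929  -0.17033213]
180 305 333 [ 0.556 -0.157  0.268] [ 43  72 125 110  32  31  31  71 195 237 230 230 229 223 200 190 138 137
  94  69  82  48  39  39]
181 305 333 [ 0.562 -0.158  0.265] [ 35  74 127 115  31  28  27  55 113 125 163 155 184 201 209 229 230 221
 118  92 119 101  41  44]
182 305 333 [ 0.566 -0.159  0.262] [ 37  65 127 112  29  24  57 121 113 101  90 124 124 125 123 128 154 150
  93  97 120 102  36  36]
183 305 333 [ 0.566 -0.16   0.261] [ 41  71 124 116  32  43  95
[... 2050 characters left out ...]
 123
  89 118 120 124 118 120]
199 313 323 [ 0.553 -0.197  0.247] [116 112 109  98  91  79  82 132 131 132 130 129 129 100  90 116 126 127
 105 114 114 119 120 118]
200 313 320 [ 0.55  -0.2    0.247] [119 112 107 101  89  80  78 116 132 131 126 132 127  75  97 118 117 116
 119 116 115 115 121 116]
201 313 319 [ 0.547 -0.203  0.247] [117 108 105  98  94  80  77 114 132 131 133 127  88  89 112 118 113 117
 113 116 111 119 116 119]
202 315 319 [ 0.552 -0.203  0.244] [118 111 109  93  91  81  80 117 126 129 128 114  83  99 119 145 119 114
 116 113 112 114 112 121]
203 318 318 [ 0.552 -0.203  0.242] [112 113 106  98  88  79  80 113 132 130 122  92 137 116 113 112  99 116
 117 115 113 114 117 116]
```

The crop shows the crank held level, with the knob at (306,190) in the side view and the screw square just below the hub. The hub is about 3.5 mm short of the axis along tool x, so I'll correct that and then go down feeling for contact.

jog_arm([
  [[-1,0.115,0,0.3,0],[-1,0,0,0.3,0],[-1,0,0,0.2,0],[-1,0,0,0,0],[-1,0,0,0.1,0],[-1,0,0,0,0]],
])

```text
time: 9.8
tool_pos: [0.5655, -0.1658, 0.1831]
tcp_rot: [0.884, 0.467, -0.0, -0.0]
force: [0.4, 1.3, -1.6]
gripper_width: 0.0288
finger_force: 59.3
```

jog_arm([
  [[-1,0,0,0.06,0],[-1,0,0,0.06,0],[-1,0,0,0,0]],
])

```text
time: 10.1
tool_pos: [0.5657, -0.1659, 0.1798]
tcp_rot: [0.884, 0.467, 0.0, 0.0]
force: [0.1, 0.1, 0.0]
gripper_width: 0.0289
finger_force: 59.7
```

jog_arm([
  [[-1,0,0,0.06,0],[-1,0,0,0,0]],
])

```text
time: 10.3
tool_pos: [0.5652, -0.166, 0.1777]
tcp_rot: [0.884, 0.467, -0.0, -0.0]
force: [-1.4, -0.2, -1.5]
gripper_width: 0.0287
finger_force: 59.4
```

jog_arm([
  [[-1,0,0,0.06,0],[-1,0,0,0,0]],
])

```text
time: 10.5
tool_pos: [0.5651, -0.1659, 0.1757]
tcp_rot: [0.884, 0.467, -0.0, -0.0]
force: [-1.0, -0.4, -1.3]
gripper_width: 0.029
finger_force: 59.4
```

jog_arm([
  [[-1,0,0,0.06,0],[-1,0,0,0,0]],
])

```text
time: 10.7
tool_pos: [0.5652, -0.166, 0.1739]
tcp_rot: [0.884, 0.467, -0.0, -0.0]
force: [-1.1, -1.1, -2.5]
gripper_width: 0.0287
finger_force: 59.3
```

jog_arm([
  [[-1,0,0,0.06,0],[-1,0,0,0,0]],
])

```text
time: 10.9
tool_pos: [0.5652, -0.166, 0.1723]
tcp_rot: [0.884, 0.467, -0.0, -0.0]
force: [-1.3, 0.1, -0.9]
gripper_width: 0.0289
finger_force: 59.4
```

jog_arm([
  [[-1,0,0,0.07,0],[-1,0,0,0.07,0],[-1,0,0,0,0]],
])

```text
time: 11.2
tool_pos: [0.5652, -0.166, 0.168]
tcp_rot: [0.884, 0.467, -0.0, -0.0]
force: [-3.2, -0.5, -1.3]
gripper_width: 0.0289
finger_force: 59.5
```

jog_arm([
  [[-1,0,0,0.07,0],[-1,0,0,0.07,0],[-1,0,0,0,0]],
])

```text
time: 11.5
tool_pos: [0.5653, -0.166, 0.1638]
tcp_rot: [0.884, 0.467, -0.0, -0.0]
force: [-3.9, -1.0, -0.9]
gripper_width: 0.0287
finger_force: 59.6
```

jog_arm([
  [[-1,0,0,0.06,0],[-1,0,0,0.06,0],[-1,0,0,0,0]],
])

```text
time: 11.8
tool_pos: [0.5653, -0.1659, 0.1602]
tcp_rot: [0.884, 0.467, -0.0, -0.0]
force: [-3.2, -2.3, 0.6]
gripper_width: 0.0288
finger_force: 59.7
```

jog_arm([
  [[-1,0,0,0.04,0],[-1,0,0,0,0]],
])

```text
time: 12.0
tool_pos: [0.5653, -0.166, 0.16]
tcp_rot: [0.884, 0.467, 0.0, -0.0]
force: [-5.7, -1.1, 7.5]
gripper_width: 0.0288
finger_force: 60.5
```

jog_arm([
  [[-1,0,0,0.04,0],[-1,0,0,0,0]],
])

```text
time: 12.2
tool_pos: [0.5654, -0.166, 0.1599]
tcp_rot: [0.884, 0.467, 0.0, -0.0]
force: [-7.4, 0.0, 14.8]
gripper_width: 0.0289
finger_force: 61.5
```

Contact came at a reading of z = 0.160, where the shoulder was expected, so the crank is seated. I'll release it, raise 6 mm and slide along the arm to the knob.

jog_arm([
  [[0.5,0,0,0,0],[0.5,0,0,0,0],[0.5,0,0,0,0],[0.5,0,0,0,0],[0.5,0,0,-0.13,0],[0.5,0,0,-0.15,0],[0.5,0,0,0,0]],
])

```text
time: 12.9
tool_pos: [0.5662, -0.1661, 0.1673]
tcp_rot: [0.884, 0.467, 0.001, 0.001]
force: [-0.1, -0.6, 0.2]
gripper_width: 0.0637
finger_force: 0.0
```

```bash
python3 - <<'E'
from h import *
o,R=st()
a=snap('side'); np.save('pics/s3.npy',a,allow_pickle=True); W=cloud(a)
f=lambda i,u,v:cv2.resize(i[v-38:v+38,u-40:u+40],None,fx=6,fy=6,interpolation=cv2.INTER_CUBIC)
cv2.imwrite('pics/c4.png',f(a['img'],315,210))
g=a['img'].astype(int)
m=((g[...,2]-g[...,0]>35)&(W[...,2]>.19)); m[:, :295]=0; m[:,320:]=0
for v in range(190,236,3): print(v,np.where(m[v])[0][[0,-1]] if m[v].any() else None, end=' ')
q=W[m]; print('knob',len(q),q.mean(0),np.nanpercentile(q[:,2],[5,50,95,99]))
E
```

```text
t 12.9 pos [ 0.5662 -0.1661  0.1673] yawx 55.69 tilt [ 0.0015 -0.0005] F [-0.1 -0.6  0.2] M [ 0.   -0.    0.06] w 0.0637 ff 0.0 j [-0.11  0.64  0.56  1.74 -0.42  0.89  0.03]
190 [307 307] 193 [307 307] 196 [307 307] 199 [307 307] 202 [301 306] 205 [311 311] 208 None 211 None 214 [301 311] 217 [300 312] 220 [300 313] 223 [300 313] 226 [300 312] 229 [301 313] 232 [301 312] 235 [303 310] knob 2098 [ 0.53700691 -0.19723599  0.46160426] [0.21424697 0.47453264 0.60544121 0.6103469 ]
```

View pics/c4.png

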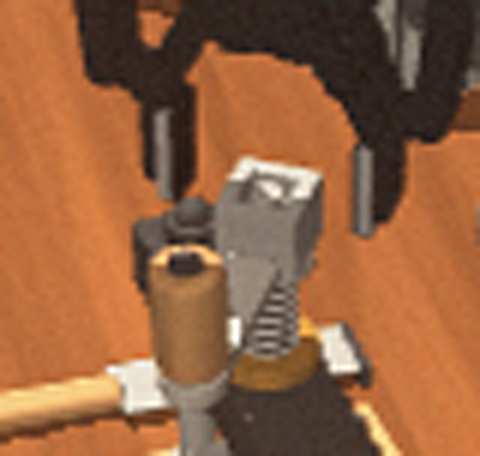

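The crop shows the hub fully down on the collar, with the pin visible in its hole at about (318,203) and the knob at (306,215). Sliding to the knob.

jog_arm([
  [[0.5,-0.5,0,0,0],[0.5,-0.75,0,0,0],[0.5,-0.75,0,0,0],[0.5,-0.5,0,0,0],[0.5,0,0,0,0],[-1,0,0,0,0],[-1,0,0,0,0],[-1,0,0,0,0],[-1,0,0,0,0],[-1,0,0,0,0]],
], grip_force=40)

```text
time: 13.95
tool_pos: [0.524, -0.2266, 0.1664]
tcp_rot: [0.884, 0.468, 0.0, -0.0]
force: [0.7, 2.3, 0.3]
gripper_width: 0.0251
finger_force: 39.2
```

```bash
python3 - <<'E'
from h import *
o,R=st()
E
```

```text
t 13.95 pos [ 0.524  -0.2266  0.1664] yawx 55.77 tilt [0.0004 0.001 ] F [0.7 2.3 0.3] M [ 0.43 -0.26 -0.05] w 0.0251 ff 39.2 j [ 0.01  0.61  0.56  1.79 -0.41  0.86  0.16]
```

jog_arm([
  [[-1,0.085,-0.647,0.007,0],[-1,0.25,-0.603,0.007,0],[-1,0.397,-0.518,0.007,0],[-1,0.518,-0.397,0.007,0],[-1,0,0,0,0]],
])

```text
time: 14.45
tool_pos: [0.4908, -0.1608, 0.1671]
tcp_rot: [0.884, 0.468, 0.0, 0.001]
force: [-4.5, -0.9, 12.1]
gripper_width: 0.0249
finger_force: 41.0
```

```bash
cat >> h.py <<'E'
def wnd(c=(.5645,-.166)):
    o,R=st(); r=o['tool_pos'][:2]-c; a=np.arctan2(r[1],r[0]); f=o['force'][:2]
    print('ang',np.round(np.degrees(a),1),'r',np.round(np.hypot(*r)*1e3,1),'Frad',np.round(f@r/np.hypot(*r),1),'Ftan(resist +)',np.round(f@[-np.sin(a),np.cos(a)],1)); return o,R
E
python3 - <<'E'
from h import *
wnd()
E
```

```text
t 14.45 pos [ 0.4908 -0.1608  0.1671] yawx 55.76 tilt [ 0.0016 -0.0025] F [-4.5 -0.9 12.1] M [-0.72  0.53 -0.08] w 0.0249 ff 41.0 j [-0.12  0.54  0.57  1.93 -0.4   0.78  0.08]
ang 176.0 r 73.8 Frad 4.4 Ftan(resist +) 1.2
```

jog_arm([
  [[-1,0.603,-0.25,0,0],[-1,0.647,-0.085,0,0],[-1,0.647,0.085,0,0],[-1,0.603,0.25,0,0],[-1,0.518,0.397,0,0],[-1,0.397,0.518,0,0],[-1,0.25,0.603,0,0],[-1,0.085,0.647,0,0],[-1,0,0,0,0]],
])

```text
time: 15.35
tool_pos: [0.6111, -0.101, 0.1662]
tcp_rot: [0.884, 0.468, 0.002, -0.001]
force: [3.2, 6.6, 5.5]
gripper_width: 0.0247
finger_force: 42.2
```

```bash
python3 - <<'E'
from h import *
wnd()
E
```

```text
t 15.35 pos [ 0.6111 -0.101   0.1662] yawx 55.86 tilt [0.0033 0.0033] F [3.2 6.6 5.5] M [ 1.17 -0.41  0.02] w 0.0247 ff 42.2 j [-0.21  0.68  0.56  1.65 -0.43  0.93 -0.09]
ang 54.4 r 80.0 Frad 7.2 Ftan(resist +) 1.2
```

jog_arm([
  [[-1,-0.086,0.655,0.006,0],[-1,-0.253,0.611,0.006,0],[-1,-0.402,0.525,0.006,0],[-1,-0.525,0.402,0.006,0],[-1,-0.611,0.253,0.006,0],[-1,-0.655,0.086,0.006,0],[-1,0,0,0,0]],
])

```text
time: 16.05
tool_pos: [0.6254, -0.2095, 0.1651]
tcp_rot: [0.885, 0.466, -0.001, -0.002]
force: [-3.0, 2.6, 6.3]
gripper_width: 0.0251
finger_force: 42.7
```

```bash
sed -i 's/c=(.5645,-.166)/c=(.567,-.1635)/' h.py; python3 - <<'E'
from h import *
wnd()
a=snap('side'); np.save('pics/s4.npy',a,allow_pickle=True)
f=lambda i,u,v:cv2.resize(i[v-45:v+45,u-60:u+60],None,fx=5,fy=5,interpolation=cv2.INTER_CUBIC)
cv2.imwrite('pics/c5.png',f(a['img'],325,215))
E
```

```text
t 16.05 pos [ 0.6254 -0.2095  0.1651] yawx 55.55 tilt [-0.0031  0.0034] F [-3.   2.6  6.3] M [ 1.06  0.98 -0.09] w 0.0251 ff 42.7 j [-0.02  0.74  0.55  1.53 -0.43  1.    0.04]
ang -38.2 r 74.4 Frad -4.0 Ftan(resist +) 0.2
```

View pics/c5.png

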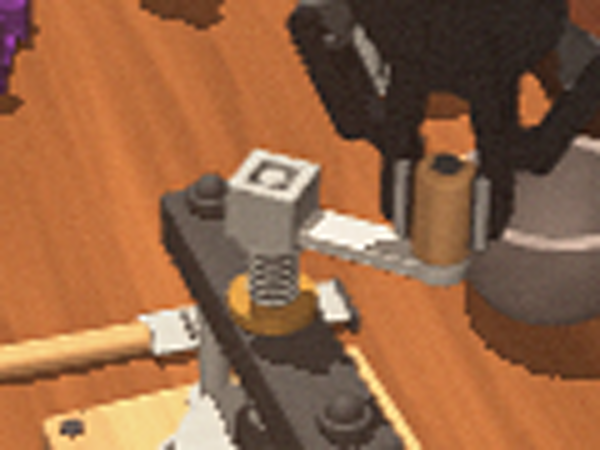

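The crop shows the crank seated and turning, with the pin in the hub at (318,205) and the knob held between the fingers at (354,210). I'll carry on for three quarters of a turn.

jog_arm([
  [[-1,-0.647,-0.085,0.007,0],[-1,-0.603,-0.25,0.007,0],[-1,-0.518,-0.397,0.007,0],[-1,-0.397,-0.518,0.007,0],[-1,-0.25,-0.603,0.007,0],[-1,-0.085,-0.647,0.007,0],[-1,0.085,-0.647,0.007,0],[-1,0.25,-0.603,0.007,0],[-1,0.397,-0.518,0.007,0],[-1,0.518,-0.397,0.007,0],[-1,0.603,-0.25,0.007,0],[-1,0.647,-0.085,0.007,0],[-1,0.647,0.085,0.007,0],[-1,0.603,0.25,0.007,0],[-1,0.518,0.397,0.007,0],[-1,0.397,0.518,0.007,0],[-1,0.25,0.603,0.007,0],[-1,0.085,0.647,0.007,0],[-1,0,0,0,0]],
])

```text
time: 18.0
tool_pos: [0.6116, -0.1017, 0.1612]
tcp_rot: [0.883, 0.468, 0.003, -0.001]
force: [3.9, 7.4, 4.1]
gripper_width: 0.0247
finger_force: 42.4
```

```bash
python3 - <<'E'
from h import *
wnd(); 
# gap plate-disc from the side view
a=snap('side'); W=cloud(a); m=(np.hypot(W[...,0]-.5645,W[...,1]+.166)<.055)&(W[...,2]<.11)&(W[...,2]>.03)
z=W[...,2][m]; print(np.histogram(z,np.arange(.03,.112,.004)))
E
```

```text
t 18.0 pos [ 0.6116 -0.1017  0.1612] yawx 55.87 tilt [0.0037 0.0039] F [3.9 7.4 4.1] M [ 1.4  -0.62 -0.  ] w 0.0247 ff 42.4 j [-0.21  0.68  0.55  1.66 -0.43  0.92 -0.08]
ang 54.2 r 76.2 Frad 8.3 Ftan(resist +) 1.2
(array([ 35,  46,  34, 150,  60,  15,  35, 143, 259,  13,  21,  27,   6,
         3,   2,   1,   0,   0,   0,   0]), array([0.03 , 0.034, 0.038, 0.042, 0.046, 0.05 , 0.054, 0.058, 0.062,
       0.066, 0.07 , 0.074, 0.078, 0.082, 0.086, 0.09 , 0.094, 0.098,
       0.102, 0.106, 0.11 ]))
```

jog_arm([
  [[-1,-0.086,0.655,0.007,0],[-1,-0.253,0.611,0.007,0],[-1,-0.402,0.525,0.007,0],[-1,-0.525,0.402,0.007,0],[-1,-0.611,0.253,0.007,0],[-1,-0.655,0.086,0.007,0],[-1,-0.647,-0.085,0.007,0],[-1,-0.603,-0.25,0.007,0],[-1,-0.518,-0.397,0.007,0],[-1,-0.397,-0.518,0.007,0],[-1,-0.25,-0.603,0.007,0],[-1,-0.085,-0.647,0.007,0],[-1,0,0,0,0]],
])

```text
time: 19.35
tool_pos: [0.5256, -0.2259, 0.1587]
tcp_rot: [0.884, 0.468, 0.003, -0.001]
force: [5.2, 5.4, 0.8]
gripper_width: 0.0251
finger_force: 42.1
```

```bash
python3 - <<'E'
from h import *
o,R=wnd(); d=np.load('pics/side0.npy',allow_pickle=True).item()
a=snap('side')
# plate top edge & disc top edge rows, start vs now: print column profiles under the crossbar
f=lambda i:cv2.resize(i[235:295,285:350],None,fx=6,fy=6,interpolation=cv2.INTER_CUBIC)
cv2.imwrite('pics/c6.png',np.hstack([f(d['img']),f(a['img'])]))
E
```

```text
t 19.35 pos [ 0.5256 -0.2259  0.1587] yawx 55.85 tilt [0.0039 0.0048] F [5.2 5.4 0.8] M [ 1.31 -1.1  -0.01] w 0.0251 ff 42.1 j [ 0.02  0.62  0.54  1.79 -0.42  0.85  0.17]
ang -123.6 r 74.9 Frad -7.4 Ftan(resist +) 1.3
```

View pics/c6.png

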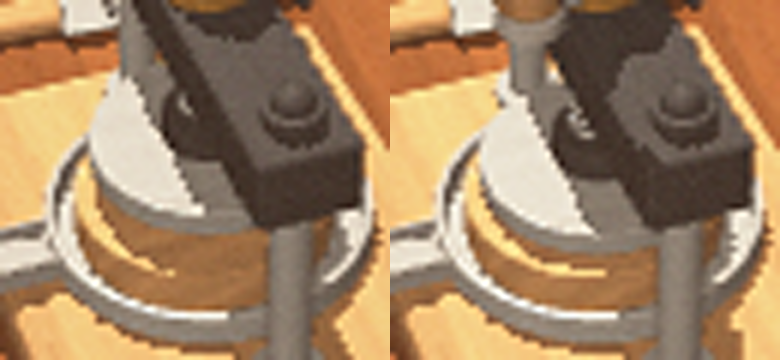

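The plate has sunk about 10 mm and a small gap remains above the disc. I'll go on in short calls, reading the push while moving.

jog_arm([
  [[-1,0.11,-0.647,0.03,0],[-1,0.25,-0.603,0.007,0],[-1,0.397,-0.518,0.007,0]],
])

```text
time: 19.7
tool_pos: [0.4951, -0.1853, 0.1585]
tcp_rot: [0.885, 0.466, 0.001, 0.005]
force: [2.2, -6.0, 2.3]
gripper_width: 0.0247
finger_force: 42.1
```

```bash
python3 - <<'E'
from h import *
wnd()
b=180+45
for k in range(24):
    t=np.radians(b+3.75+90); print(b, np.round(.327*np.array([np.cos(t),np.sin(t)]),3).tolist(), end=';'); b+=7.5
E
```

```text
t 19.7 pos [ 0.4951 -0.1853  0.1585] yawx 55.61 tilt [ 0.0066 -0.0067] F [ 2.2 -6.   2.3] M [-1.24 -0.97  0.01] w 0.0247 ff 42.1 j [-0.07  0.56  0.56  1.92 -0.41  0.77  0.12]
ang -163.1 r 75.1 Frad -0.4 Ftan(resist +) 6.4
225 [0.246, -0.216];232.5 [0.272, -0.182];240.0 [0.293, -0.145];247.5 [0.31, -0.105];255.0 [0.321, -0.064];262.5 [0.326, -0.021];270.0 [0.326, 0.021];277.5 [0.321, 0.064];285.0 [0.31, 0.105];292.5 [0.293, 0.145];300.0 [0.272, 0.182];307.5 [0.246, 0.216];315.0 [0.216, 0.246];322.5 [0.182, 0.272];330.0 [0.145, 0.293];337.5 [0.105, 0.31];345.0 [0.064, 0.321];352.5 [0.021, 0.326];360.0 [-0.021, 0.326];367.5 [-0.064, 0.321];375.0 [-0.105, 0.31];382.5 [-0.145, 0.293];390.0 [-0.182, 0.272];397.5 [-0.216, 0.246];
```

```bash
python3 - <<'E'
from h import *
a=snap('side'); d=np.load('pics/side0.npy',allow_pickle=True).item()
u=np.array([-.252,-.968]); lat=np.array([.968,-.252]); ax=np.array([.5645,-.1665])
for off in (-.012,-.005):
  def pt(r,z): return proj(a,[*(ax+u*np.sqrt(r*r-off*off)+lat*off),z])
  col=int(round(pt(.046,.055)[0])); print('col',col)
  print('plate edge row z=.066,.060,.054,.048:',[np.round(pt(.046,z)[1],1) for z in(.066,.06,.054,.048)],'disc edge row z .046,.040,.026:',[np.round(pt(.05,z)[1],1) for z in(.046,.04,.026)])
  for nm,s in(('start',d),('now',a)):
    print(nm,[(v,*[int(x) for x in s['img'][v,col]]) for v in range(264,288)])
E
```

```text
col 315
plate edge row z=.066,.060,.054,.048: [np.float64(271.0), np.float64(273.1), np.float64(275.1), np.float64(277.1)] disc edge row z .046,.040,.026: [np.float64(279.1), np.float64(281.0), np.float64(285.6)]
start [(264, 94, 105, 120), (265, 200, 218, 232), (266, 198, 213, 229), (267, 207, 225, 234), (268, 197, 217, 229), (269, 201, 219, 230), (270, 195, 214, 217), (271, 117, 129, 144), (272, 114, 129, 142), (273, 100, 121, 140), (274, 66, 108, 156), (275, 64, 103, 148), (276, 62, 102, 150), (277, 69, 110, 158), (278, 69, 112, 161), (279, 67, 111, 159), (280, 66, 115, 167), (281, 73, 116, 169), (282, 71, 118, 167), (283, 72, 113, 162), (284, 68, 109, 160), (285, 66, 110, 160), (286, 80, 121, 167), (287, 254, 255, 255)]
now [(264, 56, 65, 77), (265, 104, 118, 131), (266, 100, 113, 126), (267, 99, 113, 123), (268, 203, 222, 236), (269, 203, 220, 233), (270, 217, 234, 241), (271, 204, 223, 232), (272, 209, 227, 234), (273, 226, 239, 246), (274, 121, 135, 149), (275, 117, 131, 145), (276, 116, 126, 138), (277, 75, 109, 148), (278, 67, 110, 162), (279, 64, 104, 155), (280, 135, 210, 
[... 702 characters left out ...]
64, 108, 154), (280, 70, 109, 159), (281, 69, 115, 167), (282, 70, 117, 163), (283, 68, 110, 159), (284, 69, 111, 160), (285, 74, 119, 170), (286, 67, 118, 174), (287, 236, 247, 249)]
now [(264, 45, 53, 67), (265, 73, 85, 96), (266, 106, 120, 132), (267, 106, 122, 134), (268, 107, 123, 137), (269, 112, 126, 141), (270, 107, 119, 133), (271, 97, 112, 124), (272, 100, 113, 125), (273, 204, 224, 239), (274, 157, 172, 185), (275, 110, 125, 139), (276, 110, 119, 132), (277, 97, 117, 135), (278, 67, 111, 161), (279, 63, 104, 153), (280, 147, 225, 255), (281, 70, 117, 170), (282, 72, 113, 165), (283, 68, 111, 163), (284, 67, 110, 163), (285, 70, 115, 168), (286, 66, 119, 176), (287, 234, 248, 249)]
```

jog_arm([
  [[-1,0.246,-0.216,0.004,0],[-1,0.272,-0.182,0.004,0],[-1,0.293,-0.145,0.004,0]],
])

```text
time: 20.05
tool_pos: [0.4921, -0.1557, 0.1577]
tcp_rot: [0.885, 0.466, -0.001, 0.002]
force: [-6.7, -4.2, 10.8]
gripper_width: 0.0252
finger_force: 43.0
```

```bash
python3 - <<'E'
from h import *
wnd()
E
```

```text
t 20.05 pos [ 0.4921 -0.1557  0.1577] yawx 55.55 tilt [-0.0002 -0.0038] F [-6.7 -4.2 10.8] M [-1.31  0.73  0.  ] w 0.0252 ff 43.0 j [-0.13  0.55  0.56  1.94 -0.41  0.76  0.07]
ang 174.1 r 75.3 Frad 6.2 Ftan(resist +) 4.9
```

jog_arm([
  [[-1,0.31,-0.105,0.0,0],[-1,0.647,-0.085,0.005,0],[-1,0.647,0.085,0.005,0],[-1,0.603,0.25,0.005,0],[-1,0.518,0.397,0.005,0],[-1,0.397,0.518,0.006,0],[-1,0.25,0.603,0.007,0]],
])

```text
time: 20.75
tool_pos: [0.59, -0.0905, 0.1555]
tcp_rot: [0.883, 0.469, -0.0, -0.005]
force: [-4.7, 7.6, 8.0]
gripper_width: 0.0247
finger_force: 43.4
```

```bash
python3 - <<'E'
from h import *
wnd(); a=snap('side'); d=np.load('pics/side0.npy',allow_pickle=True).item()
for c in(312,315,318): print(c,[int(x) for x in a['img'][270:284,c,0]])
E
```

```text
t 20.75 pos [ 0.59   -0.0905  0.1555] yawx 55.95 tilt [-0.0056  0.0088] F [-4.7  7.6  8. ] M [ 1.24  1.07 -0.05] w 0.0247 ff 43.4 j [-0.22  0.66  0.55  1.72 -0.44  0.89 -0.08]
ang 72.5 r 76.5 Frad 5.8 Ftan(resist +) 6.7
312 [212, 217, 209, 210, 130, 111, 127, 68, 68, 151, 127, 74, 81, 77]
315 [218, 219, 206, 213, 206, 119, 116, 119, 70, 65, 141, 77, 78, 78]
318 [112, 105, 100, 100, 204, 124, 111, 120, 70, 61, 145, 74, 74, 74]
```

jog_arm([
  [[-1,0.085,0.65,0.006,0],[-1,-0.085,0.65,0.006,0],[-1,-0.25,0.605,0.006,0],[-1,-0.4,0.52,0.006,0]],
])

```text
time: 21.2
tool_pos: [0.641, -0.1495, 0.1548]
tcp_rot: [0.883, 0.469, 0.001, -0.004]
force: [-3.6, 6.1, 7.7]
gripper_width: 0.0251
finger_force: 43.2
```

```bash
python3 - <<'E'
from h import *
wnd(); a=snap('side')
for c in(312,315,318): print(c,[int(x) for x in a['img'][270:284,c,0]])
E
```

```text
t 21.2 pos [ 0.641  -0.1495  0.1548] yawx 55.93 tilt [-0.0022  0.0069] F [-3.6  6.1  7.7] M [ 1.41  1.21 -0.04] w 0.0251 ff 43.2 j [-0.11  0.74  0.54  1.54 -0.44  0.98 -0.03]
ang 10.7 r 75.3 Frad -2.4 Ftan(resist +) 6.7
312 [212, 216, 213, 206, 169, 110, 117, 93, 66, 143, 128, 76, 73, 79]
315 [217, 223, 205, 210, 212, 122, 119, 121, 68, 69, 134, 74, 76, 74]
318 [110, 105, 105, 104, 100, 166, 116, 112, 84, 67, 143, 75, 69, 73]
```

jog_arm([
  [[-1,-0.518,0.397,0.006,0],[-1,-0.603,0.25,0.006,0],[-1,-0.321,0.064,0.003,0]],
])

```text
time: 21.55
tool_pos: [0.6337, -0.1963, 0.1545]
tcp_rot: [0.884, 0.468, 0.002, -0.005]
force: [1.2, 14.0, 8.7]
gripper_width: 0.0251
finger_force: 43.4
```

```bash
python3 - <<'E'
from h import *
wnd(); a=snap('side')
for c in(312,315,318): print(c,[int(x) for x in a['img'][270:284,c,0]])
b=442.5
for k in range(22):
    t=np.radians(b+3.75+90); print(b, np.round(.327*np.array([np.cos(t),np.sin(t)]),3).tolist(), end=';'); b+=7.5
E
```

```text
t 21.55 pos [ 0.6337 -0.1963  0.1545] yawx 55.76 tilt [-0.0017  0.0109] F [ 1.2 14.   8.7] M [ 3.58  0.2  -0.04] w 0.0251 ff 43.4 j [-0.03  0.75  0.53  1.52 -0.44  0.99  0.03]
ang -26.2 r 74.3 Frad -5.1 Ftan(resist +) 13.1
312 [209, 212, 213, 201, 186, 116, 115, 108, 70, 145, 126, 76, 76, 73]
315 [203, 218, 210, 207, 221, 118, 118, 121, 70, 138, 146, 77, 72, 74]
318 [110, 106, 99, 98, 97, 166, 114, 108, 96, 59, 144, 75, 71, 70]
442.5 [-0.326, 0.021];450.0 [-0.326, -0.021];457.5 [-0.321, -0.064];465.0 [-0.31, -0.105];472.5 [-0.293, -0.145];480.0 [-0.272, -0.182];487.5 [-0.246, -0.216];495.0 [-0.216, -0.246];502.5 [-0.182, -0.272];510.0 [-0.145, -0.293];517.5 [-0.105, -0.31];525.0 [-0.064, -0.321];532.5 [-0.021, -0.326];540.0 [0.021, -0.326];547.5 [0.064, -0.321];555.0 [0.105, -0.31];562.5 [0.145, -0.293];570.0 [0.182, -0.272];577.5 [0.216, -0.246];585.0 [0.246, -0.216];592.5 [0.272, -0.182];600.0 [0.293, -0.145];
```

The push jumped from 6.7 to 13 N, so the plate seems to have met the disc. I'll hold still and read again.

jog_arm([
  [[-1,0,0,0,0],[-1,0,0,0,0]],
])

```text
time: 21.8
tool_pos: [0.6338, -0.1962, 0.1545]
tcp_rot: [0.884, 0.468, 0.001, -0.004]
force: [-0.2, 8.6, 8.2]
gripper_width: 0.0253
finger_force: 43.2
```

```bash
python3 - <<'E'
from h import *
wnd()
E
```

```text
t 21.8 pos [ 0.6338 -0.1962  0.1545] yawx 55.84 tilt [-0.0019  0.009 ] F [-0.2  8.6  8.2] M [ 2.16  0.57 -0.09] w 0.0253 ff 43.2 j [-0.03  0.75  0.53  1.52 -0.44  0.99  0.03]
ang -26.1 r 74.3 Frad -4.0 Ftan(resist +) 7.6
```

jog_arm([
  [[-1,-0.13,0.014,0,0],[-1,0,0,0,0],[-1,0,0,0,0]],
])

```text
time: 22.1
tool_pos: [0.6333, -0.197, 0.1545]
tcp_rot: [0.883, 0.469, 0.003, -0.005]
force: [0.8, 11.9, 7.7]
gripper_width: 0.0247
finger_force: 43.3
```

```bash
python3 - <<'E'
from h import *
wnd()
E
```

```text
t 22.1 pos [ 0.6333 -0.197   0.1545] yawx 55.94 tilt [-0.0002  0.0119] F [ 0.8 11.9  7.7] M [ 2.91  0.2  -0.07] w 0.0247 ff 43.3 j [-0.03  0.75  0.53  1.53 -0.44  0.99  0.04]
ang -26.8 r 74.3 Frad -4.7 Ftan(resist +) 10.9
```

It is tight: a further 3.9 mm of command moved the knob only 0.9 mm and raised the push by 3 N. I'll unload the arm, let go and lift clear.

jog_arm([
  [[-1,0.09,-0.01,0,0],[-1,0,0,0,0],[0.5,0,0,0,0],[0.5,0,0,0,0],[0.5,0,0,0,0],[0.5,0,0,0,0],[0.5,0,0,-0.3,0],[0.5,0,0,-0.6,0],[0.5,0,0,-0.8,0],[0.5,0,0,-0.8,0],[0.5,0,0,-0.8,0],[0.5,0,0,-0.8,0],[0.5,0,0,0,0],[0.5,0,0,0,0]],
])

```text
time: 23.5
tool_pos: [0.6331, -0.2032, 0.2781]
tcp_rot: [0.884, 0.467, 0.0, 0.0]
force: [-0.1, 1.2, -1.5]
gripper_width: 0.0642
finger_force: 0.0
```

```bash
python3 - <<'E'
from h import *
st(); a=snap('side'); d=np.load('pics/side0.npy',allow_pickle=True).item()
f=lambda i:cv2.resize(i[175:295,270:380],None,fx=5,fy=5,interpolation=cv2.INTER_CUBIC)[:600]
cv2.imwrite('pics/c7.png',f(a['img']))
for c in(312,315,318): print(c,[int(x) for x in a['img'][270:284,c,0]])
W=cloud(a); m=(np.hypot(W[...,0]-.5645,W[...,1]+.1665)<.017)&(W[...,2]>.185)&(W[...,2]<.22); print('hub top z',np.nanpercentile(W[...,2][m],[50,80,95]))
E
```

```text
t 23.5 pos [ 0.6331 -0.2032  0.2781] yawx 55.68 tilt [ 0.0011 -0.0002] F [-0.1  1.2 -1.5] M [-0.02  0.03  0.04] w 0.0642 ff 0.0 j [-0.05  0.64  0.59  1.37 -0.36  1.23 -0.03]
312 [213, 210, 213, 203, 185, 114, 117, 97, 63, 146, 123, 82, 77, 77]
315 [214, 218, 207, 205, 221, 123, 123, 109, 71, 58, 135, 75, 76, 77]
318 [110, 104, 105, 105, 96, 162, 115, 110, 89, 66, 144, 71, 73, 71]
hub top z [0.2016781  0.20286628 0.20352101]
```

View pics/c7.png

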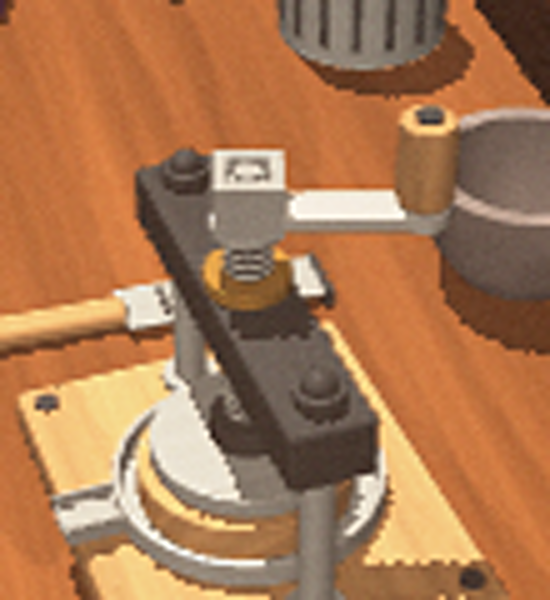

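The crop shows the hub down on the collar at about (320,209), the gripper clear, and the plate down on the disc. The knob held 10.9 N without moving on, against 4–6.7 N for free winding, so the plate bears firmly.

```bash
python3 -c "
from station import env
print(env.finish_job())"
```

```text
the job is handed in; nothing more can be done
None
```

The job is handed in (no verdict came back): the crank is fully down on the square, the screw was wound about 2.7 turns clockwise until it came hand-tight at about 11 N of push on the knob, and the gripper has let go and is clear.

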